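# Unlock and lift out the key block of a coin rack

### The arm

A 6-joint arm with a two-finger parallel gripper is mounted at the origin on the work surface. World frame = base frame: x ahead of the robot, y to its left, z up, the work surface at z = 0. Lengths are in m, angles in rad, forces in N, time in s.
With the tool pointing down it reaches from about 0.325 to 0.775 m from the base axis. Payload 9.3 kg.
Tool frame: the origin (TCP) lies at the very end of the fingers, on their centre line; the grasp point (between the pads) lies 19 mm behind it; z points along the fingers, y is the line along which they close (so a half turn about z gives the same grasp; the last joint's range is limited). The gripper opens to 85 mm and grips with 20 to 120 N. Pads are 22 mm wide; open, the fingers measure 114 mm over their backs; the gripper's body (76 mm by 85 mm) begins 54 mm behind the grasp point. The pads swing forward as they close: fully open they stand 13 mm farther back than shut.
Start: joints at [1.196, 0.259, 0.021, 1.334, 0, 1.418], TCP at [0.121, 0.537, 0.231] pointing down, gripper open.
Joint ranges: [-3.04, 3.04], [-0.91, 1.82], [-1.04, 1.36], [-1.92, 1.95], [-1.52, 1.45], [-3.14, 3.14]. Speed limits (rad/s): [2.22, 2.22, 2.79, 3.14, 3.14, 3.14].

### API

Orientations are given as a unit quaternion [w, x, y, z].
In Python, from cell import telemetry, grab_frame, camera_params, ctrl gives the robot as it stands.
- The arm moves only by the tool carry_out, never from a script. Its argument "commands" is a list of rows, each an object of numbers: "tx", "ty", "tz": the shift along the tool's x, y, z in m; "turn": the turn about the tool's z in degrees. In form: [{"tx": .., "ty": .., "tz": .., "turn": ..}, ...]. A call has 1 to 12 rows; each row is the pose to reach, as a shift and turn from the pose commanded when the call began, along the tool's axes at that moment; what a row does not reach only later rows make up. A row lasts 1/10 s, in which the tool goes at most 50 mm and 8.59 degrees, less where a joint would pass 70% of its speed; a pose out of reach is approached as far as the arm can. A call with a gripper value outside its range is refused whole. "jaw" is the gripper command: -1 is shut, 1 is fully open, values between are in proportion, set as the call begins (left out, the last holds). The fingers move at their own pace and stop on an object; the grip force is fixed at half the most. Time passes only in rows, so rows that repeat a pose let the fingers close. It gives the time, the measured TCP pose, the force, the opening and the grip force at its end, in the units of the state.
- telemetry.read_state(): the state, without advancing time (a new reading comes with each control period).
- grab_frame(name): name is "side" or "top"; returns the picture (384x512x3 uint8, red, green, blue); there is no depth.
- camera_params(name): a dict with "fx", "fy", "cx", "cy" (pixels), "xyz" and "rotation" of the camera in the world. Camera axes: x right, y down, z forward; pixel columns grow to the right and rows downward; lengths in m; the calibration is good to about 2 mm. A picture is of the moment at which its call begins. camera_params takes no time and is no camera call.
- ctrl.close_job(): hands the job in; it is judged then, once.
The state is a dict: "clock": time; "q": joint angles; "dq": joint speeds; "joint_torque": joint torques, N m; "eef_pos": TCP position; "ee_rot": TCP orientation; "contact_force": force on the tool from outside, world axes, zero at the start; "ft_torque": the same for the moment, N m; "finger_gap": finger opening in m; "grip_force": force on a finger pad.
Only numpy, scipy, OpenCV 4.12 (cv2) and the standard library are available. Lean on these libraries where they do the work, as an engineer would, in place of code of your own. Each camera call takes 0.05 s, during which the arm holds its last target. There are 200 camera calls.

### The job

On the coin rack, slide the brass keeper along its rail as far as it goes, so that it no longer holds down the middle block. Then lift the middle block by its finger grip straight up out of its two interlocked neighbours until it is clear of them, and set it down upright (not dropped) wholly on the cork mat. Leave the two neighbour blocks seated in the rack, the keeper open, and the things round about as they are.

Things in the scene. Friction and masses are not known exactly. Their poses are not given: they have to be found in the camera images.
- tray: Fixed dark wooden coin rack; origin on the table under the middle block's place; covers x -40 to +66, y -94 to +94 mm of its own frame, z up. Floor 8 mm thick, walls 32 mm high. Three oak blocks stand in a row along its y; a rail on its +x side, 34 mm wide, 45 mm high, along y, carries the keeper. Left or right of the robot's centre line, yaw up to 0.5 rad.
- keeper (a joint): Brass slide on the rail, m along the rack's +y: 0 (centred on the middle block) to 0.060 (stop). Friction 1.5 N, stays put, starts at 0 to 0.008. Its plate, 24 mm wide (y), 46 to 52 mm above the table, reaches 8 mm over the middle block's edge and holds it down until about 0.036; farther on it lies 2 mm above the left (+y) neighbour.
- keeper_knob (a point): Centre of the upright brass knob on the keeper: 24 (x) x 14 (y) x 34 mm high, from 52 to 86 mm above the table; moves with the keeper. Axes parallel to the rack's. 52 mm from the rack's y axis towards +x. To be pinched across y from above.
- key_center (a point): Centre (39 mm above the underside) of the loose middle pale oak block, 0.11 to 0.22 kg, 78 mm high; axes as the rack's at first. Foot 60 (x) x 44 (y) x 36 mm high; on both y sides a T-shaped tongue of the same height (head 34 mm wide in x, 10 mm thick; 88 mm over both) stands in a T slot of the neighbour with 2 mm play: it comes out only straight up, by 36 mm or more.
- key_grip (a point): Middle of the finger grip that stands on the middle block's foot: an upright oak rib 36 (x) x 16 (y) x 42 mm high, from 44 to 86 mm above the table while seated; this point is 18 mm above the block's centre. Pinch it across y; the neighbours' tops lie level with its foot.
- block_left: Loose pale oak neighbour block on the rack's +y side, 60 x 60 x 36 mm, two silver coins let into its top, about 0.22 kg; origin at the middle of its underside, 8 mm above the table, top 44 mm above the table. Must stay seated.
- block_right: The same, mirrored, on the rack's -y side. Must stay seated.
- mat: Fixed square cork mat 160 x 160 x 5 mm, on the other side of the centre line; origin at the middle of its underside, on the table; its top is 5 mm above the table.
- dish: Silver-plated coin dish, 104 mm wide, 22 mm high, beyond the rack; bystander; origin at the middle of its underside.
- quartz: Smoky quartz paperweight, 80 mm wide, 58 mm high, far right; bystander; origin at the middle of its underside.
- loupe: Black bakelite loupe lying flat, 130 mm long, 14 mm thick, far left; bystander; origin under the lens, handle to -x.
Not all that is in view belongs to the job. There is more than one size of the mat; the one meant has the size given above.

How it is judged:
On the way, in this order (a step that is already met when the one before it is completed fails the run):
1. the keeper is slid at least 45 mm along its rail while the middle block still sits in the rack (value of joint keeper above 0.045 m and z of key_center in the frame of tray below 0.052 m), for 0.2 s.
2. the middle block is lifted upright clear of its neighbours, still over its place (within 12 mm in x and y) (z of key_center in the frame of tray above 0.085 m and angle between key_center's own z axis and vertical below 0.2 rad and x of key_center in the frame of tray between -0.012 and 0.012 m and y of key_center in the frame of tray between -0.012 and 0.012 m), for 0.04 s.
At the end, for the whole second after the job is handed in: The middle block stands upright (within 0.1 rad) and at rest on the cork mat, its centre within 52 mm of the mat's centre along both mat axes; the keeper is still open (at least 42 mm); both neighbour blocks are seated within 8 mm of where they began (x of key_center in the frame of mat between -0.052 and 0.052 m and y of key_center in the frame of mat between -0.052 and 0.052 m and z of key_center in the frame of mat between 0.04 and 0.048 m and angle between key_center's own z axis and vertical below 0.1 rad and linear speed of key below 0.02 m/s and value of joint keeper above 0.042 m and distance of each of block_left, block_right from where it was at the start of the episode below 0.008 m); the robot touches nothing.
It fails at once if a neighbour block is pulled more than 15 mm from its seat (distance of any of block_left, block_right from where it was at the start of the episode above 0.015 m).
It fails at once if the middle block is tipped by more than 0.5 rad (angle between key_center's own z axis and vertical above 0.5 rad).
It fails at once if the middle block is let go more than about 15 mm above the mat (dropped) (height (world z) of key_center above 0.059 m and contact force between the fingers and key below 0.01 N).
It fails at once if the dish, the quartz or the loupe is moved by more than 30 mm (distance of any of dish, quartz, loupe from where it was at the start of the episode above 0.03 m).
It also fails if it takes over 58 s, if anything falls off the work surface, if the arm or the gripper's body presses on something with over 40 N, if the wrist force passes 120 N, or if a joint passes its speed limit or range.

## Working session

There is one attempt and no reset: what is moved stays moved. The work goes in short steps, Python scripts to look and compute and a tool call to move; the robot and the scene stay as the last step left them, time stands still between calls to the robot, and variables do not carry over. Pictures are saved under pics/ and viewed, at most 10 in all, crops included, and the job is handed in when it is done.

Besides the shell and the picture viewer there is one more tool, called as a command line: name --argument value ..., lists and objects as JSON in quotes. carry_out: Moves the arm, as the interface text tells. Its arguments: {"type":"object","properties":{"commands":{"type":"array","items":{"type":"object","properties":{"tx":{"type":"number"},"ty":{"type":"number"},"tz":{"type":"number"},"turn":{"type":"number"}}}},"jaw":{"type":"number"}},"required":["commands"]}

```bash
mkdir -p pics; python3 - <<'E'
from cell import telemetry, grab_frame, camera_params
import cv2
for n in("top","side"):
    cv2.imwrite(f"pics/{n}0.png",cv2.cvtColor(grab_frame(n),cv2.COLOR_RGB2BGR)); print(camera_params(n))
s=telemetry.read_state(); print({k:s[k] for k in("clock","eef_pos","ee_rot","finger_gap","contact_force")})
E
```

```text
{'fx': 472.56219260551666, 'fy': 472.56219260551666, 'cx': 252.69392385954808, 'cy': 191.6531545737407, 'xyz': array([0.35257969, 0.01546978, 1.5165782 ]), 'rotation': array([-0.05063522,  0.70662004, -0.70387399,  0.05182277])}
{'fx': 485.95306893260357, 'fy': 485.95306893260357, 'cx': 251.34759576589403, 'cy': 187.93329881570233, 'xyz': array([ 0.26423882, -1.0255462 ,  1.27842529]), 'rotation': array([-0.35024643,  0.92561865, -0.13257473,  0.05460309])}
{'clock': 0.1, 'eef_pos': array([0.12091263, 0.536317  , 0.2307649 ]), 'ee_rot': array([-1.45388774e-04,  1.10664265e-01,  9.93857691e-01, -5.37710807e-04]), 'finger_gap': 0.0856299538670251, 'contact_force': array([-0.29738571,  0.22422827, -0.06391519])}
```

View pics/top0.png

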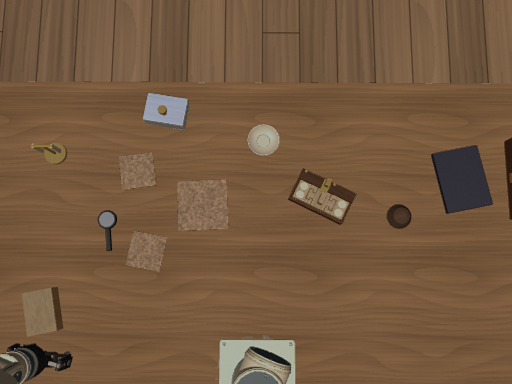

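View pics/side0.png

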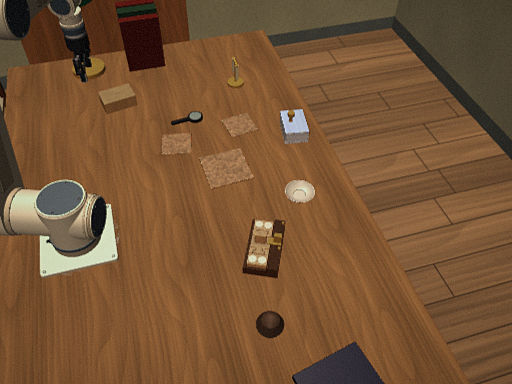

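The top view shows the rack at about (322,196) with its rail towards the far side and the knob near (328,184). There are three cork squares: (137,171) and (147,251), each about 34 px (~110 mm), and (203,205) at about 50 px (~160 mm). The last one fits the 160 mm mat. I'll confirm it in a crop and measure.

```bash
cat > h.py <<'E'
import numpy as np, cv2
from scipy.spatial.transform import Rotation as R
from cell import telemetry, grab_frame, camera_params
def pose(n):
    c=camera_params(n); q=np.array(c["rotation"]); return c,R.from_quat(q[[1,2,3,0]]).as_matrix(),np.array(c["xyz"])
def ray(n,u,v):
    c,M,p=pose(n); return p,M@np.array([(u-c["cx"])/c["fx"],(v-c["cy"])/c["fy"],1.])
def plane(n,u,v,z):
    p,d=ray(n,u,v); return p+d*(z-p[2])/d[2]
def proj(n,X):
    c,M,p=pose(n); x=M.T@(np.array(X)-p); return np.array([c["fx"]*x[0]/x[2]+c["cx"],c["fy"]*x[1]/x[2]+c["cy"]])
def tool():
    s=telemetry.read_state(); q=np.array(s["ee_rot"]); return np.array(s["eef_pos"]),R.from_quat(q[[1,2,3,0]]).as_matrix()
E
python3 - <<'E'
from h import *
im=cv2.imread("pics/top0.png"); hsv=cv2.cvtColor(im,cv2.COLOR_BGR2HSV)
for p in((203,205),(137,171),(147,251),(290,260)): print(p,np.median(hsv[p[1]-6:p[1]+6,p[0]-6:p[0]+6].reshape(-1,3),0))
a=cv2.resize(im[165:228,282:362],None,fx=8,fy=8,interpolation=cv2.INTER_CUBIC)
cv2.imwrite("pics/rack_top.png",a)
s=cv2.imread("pics/side0.png")[212:284,236:296]
b=cv2.resize(s,None,fx=8,fy=8,interpolation=cv2.INTER_CUBIC); cv2.imwrite("pics/rack_side.png",b)
m=cv2.resize(im[140:280,110:250],None,fx=4,fy=4,interpolation=cv2.INTER_CUBIC); cv2.imwrite("pics/mats.png",m)
E
```

```text
(203, 205) [ 14.  97. 132.]
(137, 171) [ 14.  97. 137.]
(147, 251) [ 14.  97. 135.]
(290, 260) [ 14. 129. 109.]
```

View pics/rack_top.png

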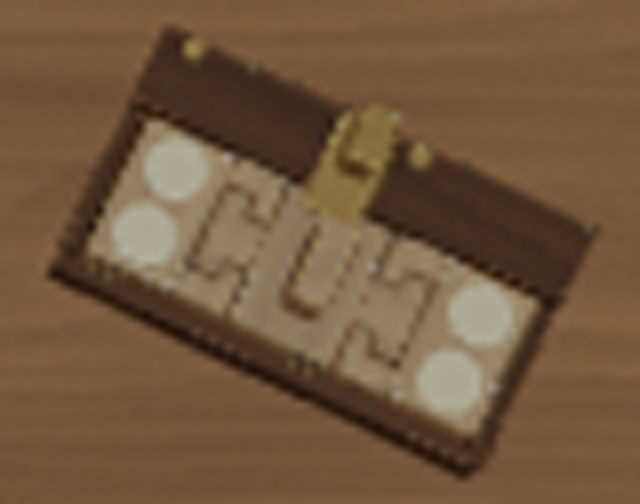

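View pics/rack_side.png

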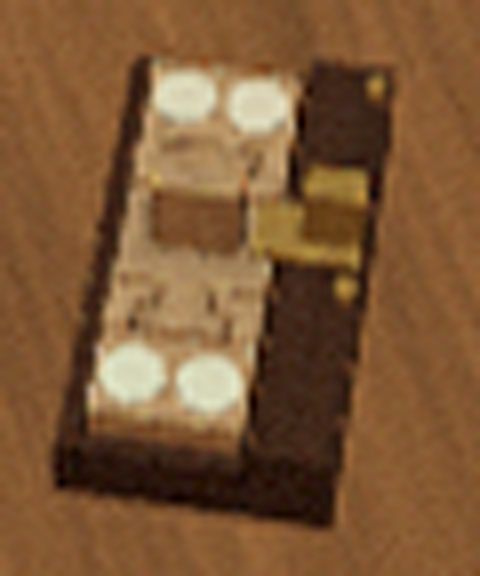

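View pics/mats.png

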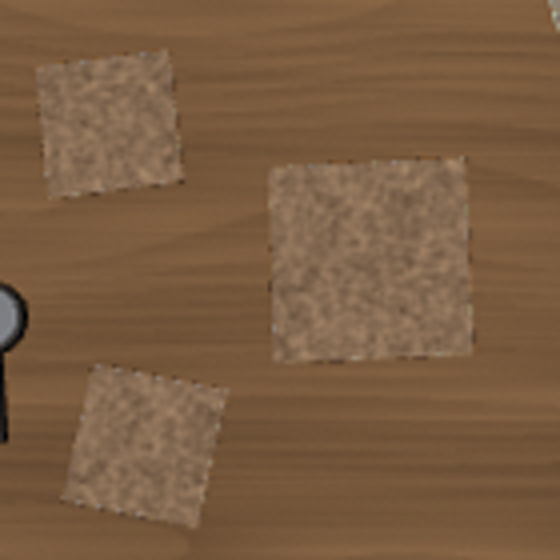

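The crops confirm the 160 mm mat: the square at (203,205) is ~50 px wide, the other two ~34 px. In the rack crop, the rail is on the far side and the four coins are clear. The keeper plate is over the middle block, with the knob at about (328,182) in the top view and (278,235) in the side view.

```bash
cat >> h.py <<'E'
def coins(n,im,x0,x1,y0,y1):
    h=cv2.cvtColor(im[y0:y1,x0:x1],cv2.COLOR_BGR2HSV)
    m=cv2.inRange(h,(0,0,150),(180,60,255)); k,_,st,ce=cv2.connectedComponentsWithStats(m)
    return [(ce[i]+[x0,y0]) for i in range(1,k) if st[i,4]>8]
E
python3 - <<'E'
from h import *
top=cv2.imread("pics/top0.png"); side=cv2.imread("pics/side0.png")
for n,im,b in(("top",top,(282,362,165,228)),("side",side,(236,296,212,284))):
    P=np.array([plane(n,*c,.044) for c in coins(n,im,*b)]); P=P[np.argsort(P[:,1])]; print(n,len(P),P.round(4).tolist())
    C=P.mean(0); d=P[2:].mean(0)-P[:2].mean(0); yaw=np.arctan2(-d[0],d[1]); print("centre",C,"yaw",yaw)
    h=cv2.cvtColor(im[b[2]:b[3],b[0]:b[1]],cv2.COLOR_BGR2HSV); m=cv2.inRange(h,(20,100,60),(32,255,255))
    v,u=np.nonzero(m); print("brass",len(u),u.min()+b[0],u.max()+b[0],v.min()+b[2],v.max()+b[2])
    Rz=np.array([[np.cos(yaw),np.sin(yaw)],[-np.sin(yaw),np.cos(yaw)]])
    for nm,(cu,cv),z in (("knobtop",((375,130) if n=="top" else (335,184)),.086),("platetip",((336,198) if n=="top" else (263,232)),.052)):
        X=plane(n,b[0]+cu/8-.44,b[2]+cv/8-.44,z); print(nm,X,"rack",Rz@(X-C)[:2])
h=cv2.cvtColor(top,cv2.COLOR_BGR2HSV)
g=cv2.GaussianBlur(h,(5,5),0); m=cv2.inRange(g,(0,60,110),(25,115,200)); m[:,:165]=0; m[:,240:]=0; m[:165]=0; m[245:]=0
m=cv2.morphologyEx(cv2.morphologyEx(m,cv2.MORPH_CLOSE,np.ones((5,5))),cv2.MORPH_OPEN,np.ones((9,9)))
c=max(cv2.findContours(m,0,2)[0],key=cv2.contourArea); r=cv2.minAreaRect(c); print(r); print("mat",plane("top",*r[0],.005))
E
```

```text
top 4 [[0.5305, -0.2657, 0.044], [0.5033, -0.2528, 0.044], [0.5875, -0.1469, 0.044], [0.5612, -0.1341, 0.044]]
centre [ 0.54563368 -0.19987013  0.044     ] yaw -0.450467166490577
brass 91 295 355 170 199
knobtop [ 0.59610768 -0.21899287  0.086     ] rack [0.05376468 0.00476055]
platetip [ 0.57480728 -0.2087511   0.052     ] rack [0.03013    0.00470674]
side 4 [[0.5321, -0.2642, 0.044], [0.5063, -0.2518, 0.044], [0.5903, -0.1444, 0.044], [0.5638, -0.1323, 0.044]]
centre [ 0.54812098 -0.19814525  0.044     ] yaw -0.45066968940876234
brass 48 250 283 220 264
knobtop [ 0.59551752 -0.2182403   0.086     ] rack [0.05141703 0.00255576]
platetip [ 0.5711205  -0.20908853  0.052     ] rack [0.0254697  0.00016721]
((202.44000244140625, 204.57998657226562), (49.16350173950195, 50.381656646728516), 88.21009063720703)
mat [0.53064342 0.17495383 0.005     ]
```

```bash
cat >> h.py <<'E'
def go(x,y,z,yaw=-.4505):
    p,M=tool(); d=M.T@(np.array([x,y,z])-p); a=np.arctan2(M[1,1],M[0,1]); t=np.degrees(a-(yaw+np.pi/2)); t=(t+90)%180-90
    s=telemetry.read_state(); print("t",s["clock"],"shift",d.round(4),"turn",round(t,2),"pos",p.round(4),"tilt",M[:,2].round(4),"F",np.round(s["contact_force"],1),"gap",s["finger_gap"])
E
python3 -c "
from h import *
go(.596,-.2186,.16)"
```

```text
t 0.1 shift [-0.6295 -0.6318  0.0714] turn 13.1 pos [0.1209 0.5363 0.2308] tilt [-4.e-04 -1.e-03 -1.e+00] F [-0.3  0.2 -0.1] gap 0.0856299538670251
```

carry_out --commands '[{"tx": -0.015, "ty": -0.015, "turn": 2}, {"tx": -0.04, "ty": -0.04, "turn": 4}, {"tx": -0.07, "ty": -0.07, "turn": 6}, {"tx": -0.1, "ty": -0.1, "turn": 8}, {"tx": -0.13, "ty": -0.13, "turn": 10}, {"tx": -0.16, "ty": -0.16, "turn": 12}, {"tx": -0.19, "ty": -0.19, "turn": 13}, {"tx": -0.22, "ty": -0.22, "turn": 13}, {"tx": -0.25, "ty": -0.25, "turn": 13}, {"tx": -0.28, "ty": -0.28, "turn": 13}, {"tx": -0.3, "ty": -0.3, "turn": 13}, {"tx": -0.31, "ty": -0.31, "turn": 13}]' --jaw 1

```text
$.commands[0]: bad value
```

```bash
python3 -c "
from h import *
go(.596,-.2186,.16)"
```

```text
t 0.1 shift [-0.6295 -0.6318  0.0714] turn 13.1 pos [0.1209 0.5363 0.2308] tilt [-4.e-04 -1.e-03 -1.e+00] F [-0.3  0.2 -0.1] gap 0.0856299538670251
```

All four fields are needed in each row.

carry_out --commands '[{"tx": -0.015, "ty": -0.015, "tz": 0, "turn": 2}, {"tx": -0.04, "ty": -0.04, "tz": 0, "turn": 4}, {"tx": -0.07, "ty": -0.07, "tz": 0, "turn": 6}, {"tx": -0.1, "ty": -0.1, "tz": 0, "turn": 8}, {"tx": -0.13, "ty": -0.13, "tz": 0, "turn": 10}, {"tx": -0.16, "ty": -0.16, "tz": 0, "turn": 12}, {"tx": -0.19, "ty": -0.19, "tz": 0, "turn": 13}, {"tx": -0.22, "ty": -0.22, "tz": 0, "turn": 13}, {"tx": -0.25, "ty": -0.25, "tz": 0, "turn": 13}, {"tx": -0.28, "ty": -0.28, "tz": 0, "turn": 13}, {"tx": -0.3, "ty": -0.3, "tz": 0, "turn": 13}, {"tx": -0.31, "ty": -0.31, "tz": 0, "turn": 13}]' --jaw 1

```text
clock: 1.3
eef_pos: [0.3561, 0.1639, 0.2311]
ee_rot: [-0.0, 0.224, 0.975, -0.0]
contact_force: [-0.2, 1.1, -0.2]
finger_gap: 0.0854
grip_force: 0.0
```

```bash
python3 -c "
from h import *
go(.596,-.2186,.16)"
```

```text
t 1.3 shift [-0.3827 -0.2396  0.0711] turn -0.04 pos [0.3561 0.1639 0.2311] tilt [-3.e-04 -4.e-04 -1.e+00] F [-0.2  1.1 -0.2] gap 0.08540450327535055
```

carry_out --commands '[{"tx": -0.03, "ty": -0.019, "tz": 0, "turn": 0}, {"tx": -0.065, "ty": -0.041, "tz": 0, "turn": 0}, {"tx": -0.1, "ty": -0.063, "tz": 0.01, "turn": 0}, {"tx": -0.135, "ty": -0.085, "tz": 0.02, "turn": 0}, {"tx": -0.17, "ty": -0.107, "tz": 0.03, "turn": 0}, {"tx": -0.205, "ty": -0.128, "tz": 0.04, "turn": 0}, {"tx": -0.24, "ty": -0.15, "tz": 0.05, "turn": 0}, {"tx": -0.275, "ty": -0.172, "tz": 0.06, "turn": 0}, {"tx": -0.31, "ty": -0.194, "tz": 0.07, "turn": 0}, {"tx": -0.345, "ty": -0.216, "tz": 0.07, "turn": 0}, {"tx": -0.37, "ty": -0.232, "tz": 0.07, "turn": 0}, {"tx": -0.383, "ty": -0.24, "tz": 0.07, "turn": 0}]'

```text
clock: 2.5
eef_pos: [0.5969, -0.2189, 0.16]
ee_rot: [-0.001, 0.223, 0.975, 0.0]
contact_force: [-0.4, 0.8, 0.5]
finger_gap: 0.0851
grip_force: 0.0
```

```bash
python3 - <<'E'
from h import *
go(.596,-.2186,.062)
a=grab_frame("top")[:,:,::-1][150:225,270:370]; b=grab_frame("side")[:,:,::-1][170:290,220:320]
f=lambda i:cv2.resize(np.ascontiguousarray(i),(int(i.shape[1]*4),int(i.shape[0]*4)),interpolation=cv2.INTER_CUBIC)
A,B=f(a),f(b); o=np.zeros((480,800,3),np.uint8); o[:A.shape[0],:400]=A;o[:B.shape[0],400:]=B; cv2.imwrite("pics/near1.png",o)
E
```

```text
t 2.5 shift [ 0.0009 -0.0002  0.098 ] turn 0.01 pos [ 0.5969 -0.2189  0.16  ] tilt [-1.1e-03  3.0e-04 -1.0e+00] F [-0.4  0.8  0.5] gap 0.08510023637914307
```

View pics/near1.png

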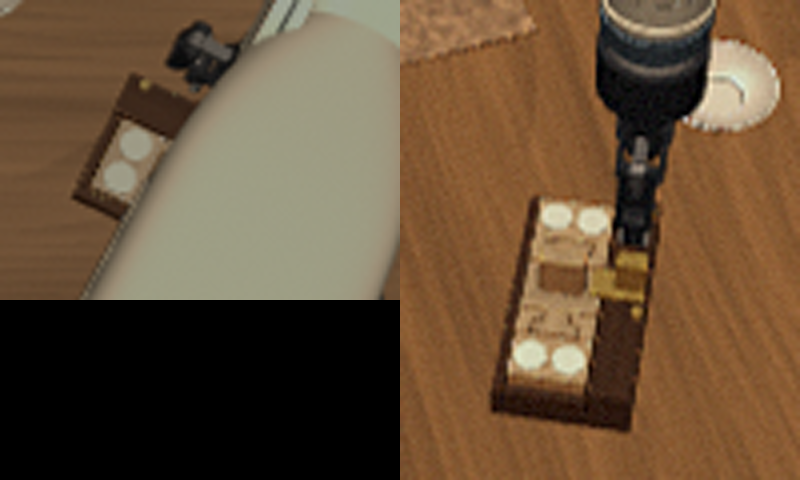

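The top view is blocked by the arm. In the side view, the open fingers are above the knob at about (632,245) in the crop, and the knob at (632,270) is lined up in x. I'll descend and close.

carry_out --commands '[{"tx": 0.001, "ty": 0, "tz": 0.02, "turn": 0}, {"tx": 0.001, "ty": 0, "tz": 0.045, "turn": 0}, {"tx": 0.001, "ty": 0, "tz": 0.065, "turn": 0}, {"tx": 0.001, "ty": 0, "tz": 0.08, "turn": 0}, {"tx": 0.001, "ty": 0, "tz": 0.09, "turn": 0}, {"tx": 0.001, "ty": 0, "tz": 0.096, "turn": 0}, {"tx": 0.001, "ty": 0, "tz": 0.098, "turn": 0}, {"tx": 0.001, "ty": 0, "tz": 0.098, "turn": 0}]'

```text
clock: 3.4
eef_pos: [0.5954, -0.2159, 0.0636]
ee_rot: [0.0, 0.222, 0.975, -0.0]
contact_force: [-0.4, -0.5, 0.8]
finger_gap: 0.0853
grip_force: 0.0
```

carry_out --commands '[{"tx": 0, "ty": 0, "tz": 0, "turn": 0}, {"tx": 0, "ty": 0, "tz": 0, "turn": 0}, {"tx": 0, "ty": 0, "tz": 0, "turn": 0}, {"tx": 0, "ty": 0, "tz": 0, "turn": 0}, {"tx": 0, "ty": 0, "tz": 0, "turn": 0}, {"tx": 0, "ty": 0, "tz": 0, "turn": 0}, {"tx": 0, "ty": 0, "tz": 0, "turn": 0}, {"tx": 0, "ty": 0, "tz": 0, "turn": 0}, {"tx": 0, "ty": 0, "tz": 0, "turn": 0}, {"tx": 0, "ty": 0, "tz": 0, "turn": 0}]' --jaw -1

```text
clock: 4.4
eef_pos: [0.5953, -0.2161, 0.0635]
ee_rot: [0.0, 0.222, 0.975, -0.0]
contact_force: [-1.1, -0.5, 6.1]
finger_gap: 0.0127
grip_force: 59.3
```

Knob is held. I'll slide it along +y (tool y = rack y).

carry_out --commands '[{"tx": 0, "ty": 0.004, "tz": 0, "turn": 0}, {"tx": 0, "ty": 0.009, "tz": 0, "turn": 0}, {"tx": 0, "ty": 0.015, "tz": 0, "turn": 0}, {"tx": 0, "ty": 0.021, "tz": 0, "turn": 0}, {"tx": 0, "ty": 0.027, "tz": 0, "turn": 0}, {"tx": 0, "ty": 0.033, "tz": 0, "turn": 0}, {"tx": 0, "ty": 0.039, "tz": 0, "turn": 0}, {"tx": 0, "ty": 0.044, "tz": 0, "turn": 0}, {"tx": 0, "ty": 0.048, "tz": 0, "turn": 0}, {"tx": 0, "ty": 0.05, "tz": 0, "turn": 0}, {"tx": 0, "ty": 0.051, "tz": 0, "turn": 0}, {"tx": 0, "ty": 0.051, "tz": 0, "turn": 0}]'

```text
clock: 5.6
eef_pos: [0.6176, -0.1701, 0.0635]
ee_rot: [0.0, 0.222, 0.975, -0.0]
contact_force: [-1.8, 0.1, 4.6]
finger_gap: 0.0129
grip_force: 59.5
```

carry_out --commands '[{"tx": 0, "ty": 0.001, "tz": 0, "turn": 0}, {"tx": 0, "ty": 0.002, "tz": 0, "turn": 0}, {"tx": 0, "ty": 0.003, "tz": 0, "turn": 0}, {"tx": 0, "ty": 0.004, "tz": 0, "turn": 0}, {"tx": 0, "ty": 0.004, "tz": 0, "turn": 0}]'

```text
clock: 6.1
eef_pos: [0.6193, -0.1666, 0.0636]
ee_rot: [0.0, 0.223, 0.975, -0.0]
contact_force: [-1.6, 0.5, 5.3]
finger_gap: 0.0128
grip_force: 59.5
```

carry_out --commands '[{"tx": 0, "ty": 0.001, "tz": 0, "turn": 0}, {"tx": 0, "ty": 0.002, "tz": 0, "turn": 0}, {"tx": 0, "ty": 0.002, "tz": 0, "turn": 0}]'

```text
clock: 6.4
eef_pos: [0.6193, -0.1664, 0.0635]
ee_rot: [-0.0, 0.223, 0.975, -0.002]
contact_force: [-5.1, -7.5, 5.7]
finger_gap: 0.0127
grip_force: 59.7
```

```bash
python3 - <<'E'
from h import *
go(.547,-.199,.16)
p,_=tool(); yaw=-.4505
print("rack xy",np.array([[np.cos(yaw),np.sin(yaw)],[-np.sin(yaw),np.cos(yaw)]])@(p[:2]-[.547,-.199]))
E
```

```text
t 6.4 shift [ 0.0509 -0.0611 -0.0963] turn 0.03 pos [ 0.6193 -0.1664  0.0635] tilt [-0.0013 -0.0033 -1.    ] F [-5.1 -7.5  5.7] gap 0.012650628129541963
rack xy [0.05090908 0.06081807]
```

The stop is reached (about 9 N back, keeper at ~0.060, which agrees with my rack estimate to 1 mm). I'll ease off, open and rise.

carry_out --commands '[{"tx": 0, "ty": -0.002, "tz": 0, "turn": 0}, {"tx": 0, "ty": -0.002, "tz": 0, "turn": 0}]'

```text
clock: 6.6
eef_pos: [0.6191, -0.1669, 0.0636]
ee_rot: [0.0, 0.223, 0.975, -0.0]
contact_force: [-1.1, -1.1, 5.3]
finger_gap: 0.0129
grip_force: 59.6
```

carry_out --commands '[{"tx": 0, "ty": 0, "tz": 0, "turn": 0}, {"tx": 0, "ty": 0, "tz": 0, "turn": 0}, {"tx": 0, "ty": 0, "tz": 0, "turn": 0}, {"tx": 0, "ty": 0, "tz": 0, "turn": 0}, {"tx": 0, "ty": 0, "tz": 0, "turn": 0}, {"tx": 0, "ty": 0, "tz": -0.01, "turn": 0}, {"tx": 0, "ty": 0, "tz": -0.03, "turn": 0}, {"tx": 0, "ty": 0, "tz": -0.06, "turn": 0}, {"tx": 0, "ty": 0, "tz": -0.085, "turn": 0}, {"tx": 0, "ty": 0, "tz": -0.095, "turn": 0}, {"tx": 0, "ty": 0, "tz": -0.095, "turn": 0}]' --jaw 0.2

```text
clock: 7.7
eef_pos: [0.6198, -0.1667, 0.16]
ee_rot: [0.002, 0.222, 0.975, -0.0]
contact_force: [-0.3, 0.6, 0.6]
finger_gap: 0.0512
grip_force: 0.0
```

```bash
python3 - <<'E'
from h import *
go(.547,-.198,.13)
E
```

```text
t 7.7 shift [ 0.0521 -0.0598  0.0298] turn 0.11 pos [ 0.6198 -0.1667  0.16  ] tilt [ 0.0028 -0.0012 -1.    ] F [-0.3  0.6  0.6] gap 0.051249549476361546
```

carry_out --commands '[{"tx": 0.015, "ty": -0.018, "tz": 0, "turn": 0}, {"tx": 0.03, "ty": -0.036, "tz": 0, "turn": 0}, {"tx": 0.045, "ty": -0.052, "tz": 0, "turn": 0}, {"tx": 0.052, "ty": -0.06, "tz": 0, "turn": 0}, {"tx": 0.052, "ty": -0.06, "tz": 0.02, "turn": 0}, {"tx": 0.052, "ty": -0.06, "tz": 0.04, "turn": 0}, {"tx": 0.052, "ty": -0.06, "tz": 0.055, "turn": 0}, {"tx": 0.052, "ty": -0.06, "tz": 0.06, "turn": 0}, {"tx": 0.052, "ty": -0.06, "tz": 0.06, "turn": 0}]'

```text
clock: 8.6
eef_pos: [0.546, -0.1977, 0.0973]
ee_rot: [-0.001, 0.222, 0.975, 0.0]
contact_force: [-0.8, 0.7, 0.8]
finger_gap: 0.0508
grip_force: 0.0
```

```bash
python3 - <<'E'
from h import *
go(.547,-.198,.051)
b=np.ascontiguousarray(grab_frame("side")[:,:,::-1]); cv2.imwrite("pics/side2.png",b)
P=np.array([plane("side",*c,.044) for c in coins("side",b,236,296,212,284)]); print(P.round(4).tolist())
cv2.imwrite("pics/near2.png",cv2.resize(b[200:290,220:320],None,fx=6,fy=6,interpolation=cv2.INTER_CUBIC))
E
```

```text
t 8.6 shift [-0.0011  0.0001  0.0462] turn 0.11 pos [ 0.546  -0.1977  0.0973] tilt [-0.0017  0.001  -1.    ] F [-0.8  0.7  0.8] gap 0.0508073892355133
[[0.5638, -0.1249, 0.044], [0.5895, -0.1437, 0.044], [0.5063, -0.2518, 0.044], [0.5318, -0.2642, 0.044]]
```

View pics/near2.png

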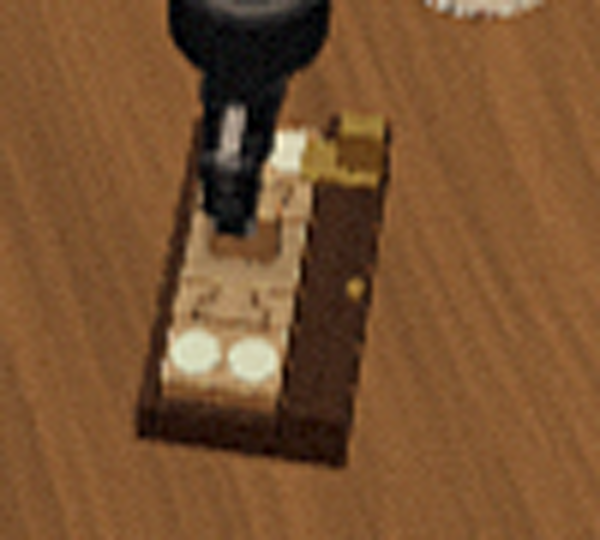

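The keeper is at the far end of its rail (knob near (360,145) in the crop) and the coins haven't moved. The near finger sits at about (232,225) and the rib spans columns 212–280. I'll check this offset by projection.

```bash
python3 - <<'E'
from h import *
yaw=-.4505; ex=np.array([np.cos(yaw),np.sin(yaw),0]); ey=np.array([-np.sin(yaw),np.cos(yaw),0]); C=np.array([.547,-.198,0])
f=lambda X:((proj("side",X)-[220,200]+.5)*6).round(0)
for x in(-.018,.018):
    for z in(.046,.086): print("rib",x,z,f(C+x*ex-.008*ey+[0,0,z]))
p,_=tool()
for x in(-.011,.011):
  for dz in(0,.005): print("finger",x,dz,f(p+x*ex-.032*ey+[0,0,dz]))
E
```

```text
rib -0.018 0.046 [205. 255.]
rib -0.018 0.086 [206. 209.]
rib 0.018 0.046 [274. 264.]
rib 0.018 0.086 [277. 218.]
finger -0.011 0 [211. 235.]
finger -0.011 0.005 [211. 229.]
finger 0.011 0 [255. 241.]
finger 0.011 0.005 [255. 235.]
```

The finger projects where it's seen and the rib is about 2–3 mm further along rack +x, so I'll shift a little and descend.

carry_out --commands '[{"tx": -0.003, "ty": 0, "tz": 0.005, "turn": 0}, {"tx": -0.003, "ty": 0, "tz": 0.015, "turn": 0}, {"tx": -0.003, "ty": 0, "tz": 0.025, "turn": 0}, {"tx": -0.003, "ty": 0, "tz": 0.035, "turn": 0}, {"tx": -0.003, "ty": 0, "tz": 0.041, "turn": 0}, {"tx": -0.003, "ty": 0, "tz": 0.044, "turn": 0}, {"tx": -0.003, "ty": 0, "tz": 0.045, "turn": 0}, {"tx": -0.003, "ty": 0, "tz": 0.045, "turn": 0}]'

```text
clock: 9.45
eef_pos: [0.549, -0.1994, 0.0534]
ee_rot: [0.0, 0.222, 0.975, -0.0]
contact_force: [-0.4, -0.0, -0.4]
finger_gap: 0.0512
grip_force: 0.0
```

carry_out --commands '[{"tx": 0, "ty": 0, "tz": 0, "turn": 0}, {"tx": 0, "ty": 0, "tz": 0, "turn": 0}, {"tx": 0, "ty": 0, "tz": 0, "turn": 0}, {"tx": 0, "ty": 0, "tz": 0, "turn": 0}, {"tx": 0, "ty": 0, "tz": 0, "turn": 0}, {"tx": 0, "ty": 0, "tz": 0, "turn": 0}, {"tx": 0, "ty": 0, "tz": 0, "turn": 0}, {"tx": 0, "ty": 0, "tz": 0, "turn": 0}]' --jaw -1

```text
clock: 10.25
eef_pos: [0.5492, -0.1994, 0.0537]
ee_rot: [0.0, 0.222, 0.975, -0.0]
contact_force: [0.7, 1.0, 5.4]
finger_gap: 0.0151
grip_force: 59.3
```

Gripped (about 15 mm gap for the 16 mm rib, low side force). I'll lift slowly and straight up.

carry_out --commands '[{"tx": 0, "ty": 0, "tz": -0.002, "turn": 0}, {"tx": 0, "ty": 0, "tz": -0.005, "turn": 0}, {"tx": 0, "ty": 0, "tz": -0.008, "turn": 0}, {"tx": 0, "ty": 0, "tz": -0.011, "turn": 0}, {"tx": 0, "ty": 0, "tz": -0.014, "turn": 0}, {"tx": 0, "ty": 0, "tz": -0.017, "turn": 0}]'

```text
clock: 10.85
eef_pos: [0.5489, -0.1992, 0.0705]
ee_rot: [-0.0, 0.222, 0.975, 0.0]
contact_force: [0.1, -0.6, -0.8]
finger_gap: 0.0155
grip_force: 58.8
```

carry_out --commands '[{"tx": 0, "ty": 0, "tz": -0.004, "turn": 0}, {"tx": 0, "ty": 0, "tz": -0.008, "turn": 0}, {"tx": 0, "ty": 0, "tz": -0.012, "turn": 0}, {"tx": 0, "ty": 0, "tz": -0.016, "turn": 0}, {"tx": 0, "ty": 0, "tz": -0.02, "turn": 0}, {"tx": 0, "ty": 0, "tz": -0.024, "turn": 0}, {"tx": 0, "ty": 0, "tz": -0.03, "turn": 0}, {"tx": 0, "ty": 0, "tz": -0.034, "turn": 0}, {"tx": 0, "ty": 0, "tz": -0.038, "turn": 0}, {"tx": 0, "ty": 0, "tz": -0.038, "turn": 0}]'

```text
clock: 11.85
eef_pos: [0.5492, -0.1994, 0.1089]
ee_rot: [0.0, 0.222, 0.975, -0.0]
contact_force: [-0.7, -0.8, -1.9]
finger_gap: 0.015
grip_force: 58.8
```

```bash
python3 - <<'E'
from h import *
go(.549,-.199,.163)
b=np.ascontiguousarray(grab_frame("side")[:,:,::-1])
P=np.array([plane("side",*c,.044) for c in coins("side",b,236,296,212,284)]); print(P.round(4).tolist())
cv2.imwrite("pics/near3.png",cv2.resize(b[200:290,220:320],None,fx=6,fy=6,interpolation=cv2.INTER_CUBIC))
E
```

```text
t 11.85 shift [ 0.0003  0.0003 -0.0541] turn 0.1 pos [ 0.5492 -0.1994  0.1089] tilt [ 8.e-04 -4.e-04 -1.e+00] F [-0.7 -0.8 -1.9] gap 0.014969694218488592
[[0.5063, -0.2518, 0.044], [0.5317, -0.2645, 0.044]]
```

View pics/near3.png

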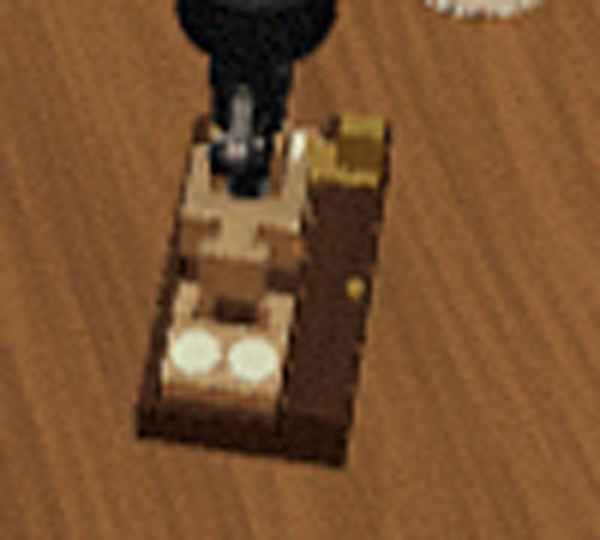

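The block is out and upright (tongue at about (240,235) in the crop, slot empty at (235,310)), and the right neighbour hasn't moved. I'll raise further before carrying it over.

carry_out --commands '[{"tx": 0, "ty": 0, "tz": -0.01, "turn": 0}, {"tx": 0, "ty": 0, "tz": -0.025, "turn": 0}, {"tx": 0, "ty": 0, "tz": -0.04, "turn": 0}, {"tx": 0, "ty": 0, "tz": -0.055, "turn": 0}, {"tx": 0, "ty": 0, "tz": -0.065, "turn": 0}, {"tx": 0, "ty": 0, "tz": -0.07, "turn": 0}, {"tx": 0, "ty": 0, "tz": -0.07, "turn": 0}]'

```text
clock: 12.6
eef_pos: [0.5492, -0.1994, 0.1788]
ee_rot: [0.0, 0.222, 0.975, -0.0]
contact_force: [0.2, 0.0, -2.1]
finger_gap: 0.0153
grip_force: 58.7
```

```bash
python3 - <<'E'
from h import *
go(.531,.175,.178)
E
```

```text
t 12.6 shift [0.1787 0.3294 0.0007] turn 0.1 pos [ 0.5492 -0.1994  0.1788] tilt [ 8.e-04 -4.e-04 -1.e+00] F [ 0.2  0.  -2.1] gap 0.015285043559618414
```

carry_out --commands '[{"tx": 0.006, "ty": 0.011, "tz": 0, "turn": 0}, {"tx": 0.019, "ty": 0.035, "tz": 0, "turn": 0}, {"tx": 0.036, "ty": 0.066, "tz": 0, "turn": 0}, {"tx": 0.055, "ty": 0.101, "tz": 0, "turn": 0}, {"tx": 0.074, "ty": 0.136, "tz": 0, "turn": 0}, {"tx": 0.093, "ty": 0.171, "tz": 0, "turn": 0}, {"tx": 0.112, "ty": 0.206, "tz": 0, "turn": 0}, {"tx": 0.131, "ty": 0.241, "tz": 0, "turn": 0}, {"tx": 0.15, "ty": 0.276, "tz": 0, "turn": 0}, {"tx": 0.166, "ty": 0.306, "tz": 0, "turn": 0}, {"tx": 0.176, "ty": 0.324, "tz": 0, "turn": 0}, {"tx": 0.179, "ty": 0.329, "tz": 0, "turn": 0}]'

```text
clock: 13.8
eef_pos: [0.5291, 0.1774, 0.1775]
ee_rot: [-0.001, 0.221, 0.975, -0.0]
contact_force: [0.2, -0.0, -1.0]
finger_gap: 0.0158
grip_force: 58.6
```

carry_out --commands '[{"tx": 0, "ty": 0, "tz": 0, "turn": 0}, {"tx": 0, "ty": 0, "tz": 0.015, "turn": 0}, {"tx": 0, "ty": 0, "tz": 0.035, "turn": 0}, {"tx": 0, "ty": 0, "tz": 0.055, "turn": 0}, {"tx": 0, "ty": 0, "tz": 0.075, "turn": 0}, {"tx": 0, "ty": 0, "tz": 0.09, "turn": 0}, {"tx": 0, "ty": 0, "tz": 0.1, "turn": 0}, {"tx": 0, "ty": 0, "tz": 0.105, "turn": 0}, {"tx": 0, "ty": 0, "tz": 0.105, "turn": 0}]'

```text
clock: 14.7
eef_pos: [0.5303, 0.1743, 0.073]
ee_rot: [-0.0, 0.223, 0.975, -0.0]
contact_force: [0.3, -0.1, -0.3]
finger_gap: 0.0155
grip_force: 58.7
```

```bash
python3 - <<'E'
from h import *
go(.531,.175,.051)
b=np.ascontiguousarray(grab_frame("side")[:,:,::-1])
P=np.array([plane("side",*c,.044) for c in coins("side",b,236,296,212,284)]); print(P.round(4).tolist())
cv2.imwrite("pics/near4.png",cv2.resize(b[90:290,170:310],None,fx=3,fy=3,interpolation=cv2.INTER_CUBIC))
E
```

```text
t 14.7 shift [-0.0004  0.0009  0.022 ] turn 0.06 pos [0.5303 0.1743 0.073 ] tilt [-7.e-04 -2.e-04 -1.e+00] F [ 0.3 -0.1 -0.3] gap 0.015458581305833155
[[0.5643, -0.1325, 0.044], [0.588, -0.1437, 0.044], [0.5063, -0.2518, 0.044], [0.5318, -0.2642, 0.044]]
```

View pics/near4.png

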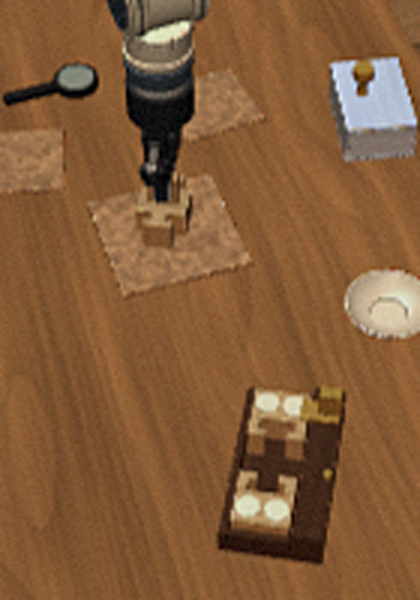

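The block is upright over the middle of the big mat (about (165,220) in the crop), both neighbours are seated, and the keeper is open. I'll lower it the last 22 mm gently.

carry_out --commands '[{"tx": 0, "ty": 0, "tz": 0.006, "turn": 0}, {"tx": 0, "ty": 0, "tz": 0.012, "turn": 0}, {"tx": 0, "ty": 0, "tz": 0.016, "turn": 0}, {"tx": 0, "ty": 0, "tz": 0.019, "turn": 0}, {"tx": 0, "ty": 0, "tz": 0.021, "turn": 0}, {"tx": 0, "ty": 0, "tz": 0.021, "turn": 0}]'

```text
clock: 15.35
eef_pos: [0.5303, 0.1748, 0.052]
ee_rot: [-0.0, 0.222, 0.975, -0.0]
contact_force: [0.1, 0.2, -1.5]
finger_gap: 0.0152
grip_force: 58.7
```

carry_out --commands '[{"tx": 0, "ty": 0, "tz": 0.001, "turn": 0}, {"tx": 0, "ty": 0, "tz": 0.0015, "turn": 0}, {"tx": 0, "ty": 0, "tz": 0.0015, "turn": 0}]'

```text
clock: 15.65
eef_pos: [0.5304, 0.1748, 0.0508]
ee_rot: [0.0, 0.222, 0.975, 0.0]
contact_force: [-0.5, 0.0, -0.3]
finger_gap: 0.0152
grip_force: 58.7
```

carry_out --commands '[{"tx": 0, "ty": 0, "tz": 0.0005, "turn": 0}, {"tx": 0, "ty": 0, "tz": 0.001, "turn": 0}, {"tx": 0, "ty": 0, "tz": 0.001, "turn": 0}]'

```text
clock: 15.95
eef_pos: [0.5305, 0.1749, 0.0507]
ee_rot: [0.0, 0.222, 0.975, 0.0]
contact_force: [-2.5, -1.5, 8.6]
finger_gap: 0.0157
grip_force: 60.1
```

It's on the mat (8.6 N upward). Releasing and rising.

carry_out --commands '[{"tx": 0, "ty": 0, "tz": -0.0005, "turn": 0}, {"tx": 0, "ty": 0, "tz": -0.0005, "turn": 0}, {"tx": 0, "ty": 0, "tz": -0.0005, "turn": 0}, {"tx": 0, "ty": 0, "tz": -0.0005, "turn": 0}, {"tx": 0, "ty": 0, "tz": -0.0005, "turn": 0}, {"tx": 0, "ty": 0, "tz": -0.0005, "turn": 0}, {"tx": 0, "ty": 0, "tz": -0.01, "turn": 0}, {"tx": 0, "ty": 0, "tz": -0.03, "turn": 0}, {"tx": 0, "ty": 0, "tz": -0.06, "turn": 0}, {"tx": 0, "ty": 0, "tz": -0.09, "turn": 0}, {"tx": 0, "ty": 0, "tz": -0.12, "turn": 0}, {"tx": 0, "ty": 0, "tz": -0.12, "turn": 0}]' --jaw 0.2

```text
clock: 17.15
eef_pos: [0.5321, 0.1752, 0.1746]
ee_rot: [0.003, 0.222, 0.975, 0.001]
contact_force: [0.5, -0.4, -0.2]
finger_gap: 0.0513
grip_force: 0.0
```

```bash
python3 - <<'E'
from h import *
go(.531,.175,.17)
b=np.ascontiguousarray(grab_frame("side")[:,:,::-1])
P=np.array([plane("side",*c,.044) for c in coins("side",b,236,296,212,284)]); print(P.round(4).tolist())
cv2.imwrite("pics/near5.png",cv2.resize(b[90:290,170:310],None,fx=3,fy=3,interpolation=cv2.INTER_CUBIC))
E
```

```text
t 17.15 shift [ 0.001  -0.0007  0.0046] turn 0.11 pos [0.5321 0.1752 0.1746] tilt [ 0.0071  0.0012 -1.    ] F [ 0.5 -0.4 -0.2] gap 0.05133566327781306
[[0.5642, -0.1331, 0.044], [0.5889, -0.1432, 0.044], [0.5063, -0.2518, 0.044], [0.5317, -0.2645, 0.044]]
```

View pics/near5.png

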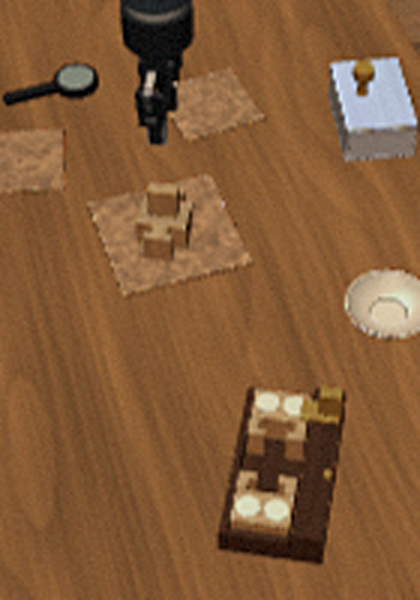

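The block stands upright and centred on the mat at about (165,222) in the crop, with the gripper clear above it. The neighbours are seated and the keeper is open, so I'm handing in.

```bash
python3 -c "
from cell import ctrl
print(ctrl.close_job())"
```

```text
the job is handed in; nothing more can be done
None
```

I slid the keeper to its stop and lifted the middle block straight out. It now stands upright near the centre of the 160 mm cork mat, with both neighbours still seated, and I handed the job in at about 17 s (no verdict was shown).

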